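# Hang a medicine bin on the counter rail and slide it over its order slip

### The arm

A 7-joint arm with a two-finger parallel gripper is mounted at the origin on the work surface. World frame = base frame: x ahead of the robot, y to its left, z up, the work surface at z = 0. Lengths are in m, angles in degrees, forces in N, time in s.
With the tool pointing down it reaches from about 0.425 to 0.875 m from the base axis. Payload 4.7 kg.
Tool frame: the origin (TCP) lies midway between the tips of the shut fingers; the grasp point (between the pads) lies 19 mm behind it; z points along the fingers, y is the direction in which the jaws open and shut (so a half turn about z gives the same grasp; the last joint's range is limited). The gripper opens to 87 mm and grips with 3 to 60 N. Pads are 19 mm wide; open, the fingers measure 117 mm over their backs; the gripper's body (75 mm by 190 mm) begins 51 mm behind the grasp point.
Start: joints at [-70.067, 18.392, -4.016, 83.108, 1.295, 78.541, -3.26], TCP at [0.213, 0.614, 0.223] pointing down, gripper open.
Joint ranges: [-163.93, 163.93], [-17.29, 119.83], [-79.2, 71.16], [3.27, 140.29], [-89.18, 269.18], [5.43, 117.66], [-154.24, 154.24]. Speed limits (degrees/s): [147.25, 147.25, 180, 180, 180, 180, 180].

### API

Orientations are given as [roll, pitch, yaw] about the fixed x, y, z axes, in that order (R = Rz(yaw) Ry(pitch) Rx(roll)).
In Python, from cell import env gives the robot as it stands. The module is installed in compiled form; this text tells all that it offers.
- The arm moves only by the tool servo_tool, never from a script. Its argument "plan" is a list of rows, each a list of 3 entries, a list of its own where there are three numbers: the opening, from 0 (shut) to 1 (fully open), then the shift along the tool's x, y, z in cm, then the turn, a rotation vector about the tool's x, y, z in degrees. A call has 1 to 20 rows; each row shifts and turns the pose as measured when the row begins, along the tool's axes as they then stand; what a row does not reach is not made up. A row lasts 1/12 s, in which the tool goes at most 41.7 mm and 7.16 degrees, less where a joint would pass 70% of its speed; a pose out of reach is approached as far as the arm can. A call is refused whole if a number of a shift passes 4.17 or a number of a turn 7.16, either way. A call with a gripper value outside its range is refused whole. The fingers move at their own pace and stop on an object; "force" is the grip in N (left out, the last holds). Time passes only in rows, so rows that do not move let the fingers close. It gives the time, the measured TCP pose, the force and the opening at its end, in the units of the state.
- env.get_obs(): the state, without advancing time (a new reading comes with each control period).
- env.read_camera(name): name is "scene" or "top"; returns a dict with "image" (384x512x3 uint8, blue, green, red), "fx", "fy", "cx", "cy" (pixels), "k1" (the pictures are not rectified: a ray, as slopes to the right and down, at radius r is drawn at 1 + k1 r^2 times it, then the intrinsics apply), "rvec" (rotation vector, rad) and "tvec" (3), from world to camera coordinates, as OpenCV has them. Camera axes: x right, y down, z forward; pixel columns grow to the right and rows downward; lengths in m; the calibration is good to about 2 mm. A picture is of the moment at which its call begins. There is no depth.
- env.sign_off(): hands the job in, once; it reports no verdict.
The state is a dict: "time_s": time; "qpos": joint angles; "joint_velocities": joint speeds; "effort": joint torques, N m; "tool_pos": TCP position; "tool_rot": TCP orientation; "force": force on the tool from outside, world axes, zero at the start; "wrist_torque": the same for the moment, N m; "grip_width": finger opening in m.
Only numpy, scipy, OpenCV 4.12 (cv2) and the standard library are available. Lean on these libraries where they do the work, as an engineer would, in place of code of your own. Each camera call takes 0.05 s, during which the arm holds its last target. There are 200 camera calls.

### The job

Pick up the filled medicine bin that stands on the counter by the block of its hook and hang it on the upper rail, in the open stretch well to one side of the order slip that has no bin over it. Then slide it along the rail, without unhooking it, until it hangs centred over that slip, and let go. Keep the bin level so that nothing spills, and leave the two bins already hanging, the open tray and the lidded tin where they are.

Things in the scene. Friction and masses are not known exactly. Their poses are not given: they have to be found in the camera images.
- bin_grip (a point): Centre of the grip block of the bin to hang, the hook-on bin standing on the counter. Block: grey, upright, at the middle of the bin's back edge, 42 mm in x, 40 mm in y, its bottom 78 and top 145 mm above the bin's underside; this point is 111.5 mm above it. Grip its flat +y and -y sides, fingers down. Bin axes: x from front to back (hook side), z up. Starts upright, yaw within 0.4 rad of the world.
- bin_floor (a point): Centre of the underside of that bin, same axes: an open white plastic box, 90 mm in x, 110 mm in y, rim 50 (front) to 70 mm (back) high, with vials and a carton fixed in it; 0.2 to 0.45 kg, centre of mass about 8 mm in front (-x) of and 50 mm below bin_grip. Its back face, 45 mm behind this point, is flat up to the hook.
- bin_hook (a point): Seat of that bin's hook, same axes: middle of the underside of its bridge, which rests on the rail's top; 28.5 mm behind (+x) and 23.5 mm above bin_grip. The hook is an aluminium strap 40 mm wide (y), bridge 10 mm thick, lip hanging behind. The slot, open downward, reaches 7.5 mm before and behind this point (15 mm wide); bridge and lip end 13.5 mm behind it.
- bin_lip (a point): Lower end of the hook's lip, 31 mm below bin_hook, 16 mm behind it (+x): the last 8 mm are bent outward (backward) as a lead-in for the rail.
- rail_mid (a point): Middle of the top face of the upper rail of a fixed stainless bench stand, 235 mm above the counter: a bar on edge, 10 mm thick (x), 25 mm high (z), 720 mm long (y). y runs along the rail, z up, -x is its front, facing the robot. Yaw within 0.1 rad. Two posts 335 mm to either side stand behind it. A hung bin slides with plain friction and has 5 mm of play front to back.
- low_bar_mid (a point): Middle of the front face of the lower bar of that stand, 110 mm below the rail's top, 20 mm high, parallel to and flush with the rail's front. A hung bin's back leans on it: the bin then tips forward about 0.05 rad, its underside about 100 mm above the counter.
- slip_mid (a point): The mark: middle of the top of the order slip with no bin over it, white paper stuck flat on the counter below the rail, 130 mm (x) by 100 mm (y), axes parallel to the rail's. It lies 100 to 140 mm along the rail from rail_mid, to either side, next to one hanging bin: a bin centred over it has 18 mm or more of air to that neighbour. The rest of the stretch between the hanging bins is free.
- hung1_grip (a point): Centre of the grip block of one of the two like bins that hang on the rail over their own slips, about 270 mm to the +y side of the rail's middle; same shape and axes as the bin to be hung. It hangs loose: do not push it.
- hung2_grip (a point): The same point of the other hanging bin, about 270 mm to the -y side of the rail's middle.
- open_tray: A white open tray without a hook, 100 mm (x) by 125 mm (y), 45 mm high, holding odds and ends, on the counter beside the bin, to either side. Origin: centre of its underside.
- tin: A round steel tin with a knob on its lid, 80 mm across, 56 mm high, standing below the rail; hung bins pass about 40 mm above it. Origin: centre of its underside.

How it is judged:
By the outcome, as a careful person would: the job done as asked, in the order asked, and still so for the second after the job is handed in, with the robot touching nothing.
It also fails if it takes over 43 s, if anything falls off the work surface, if the arm or the gripper's body presses on something with over 40 N, if the wrist force passes 120 N, or if a joint passes its speed limit or range.

## Working session

There is one attempt and no reset: what is moved stays moved. The work goes in short steps, Python scripts to look and compute and a tool call to move; the robot and the scene stay as the last step left them, time stands still between calls to the robot, and variables do not carry over. Pictures are saved under pics/ and viewed, about 8 in all and at most 12, crops included, and the job is handed in when it is done.

Besides the shell and the picture viewer there is one more tool, called after "Call:" as name(argument=value, ...), one argument or row to a line, values as JSON. servo_tool: Moves the arm, as the interface text tells. Its arguments: {"type":"object","properties":{"plan":{"type":"array"},"force":{"type":"number"}},"required":["plan"]}

```bash
mkdir -p pics
cat > h.py <<'E'
import numpy as np, cv2
from cell import env
def cam(n): return env.read_camera(n)
def K(c): return np.array([[c['fx'],0,c['cx']],[0,c['fy'],c['cy']],[0,0,1.]])
def ray(c,uv):
    # returns origin, direction in world
    d=np.array([(uv[0]-c['cx'])/c['fx'],(uv[1]-c['cy'])/c['fy']]); s=d.copy()
    for _ in range(30): s=d/(1+c['k1']*(s@s))
    R=cv2.Rodrigues(np.array(c['rvec'],float))[0]; t=np.array(c['tvec'],float).ravel()
    return -R.T@t, R.T@np.array([s[0],s[1],1])
def onz(c,uv,z):
    o,d=ray(c,uv); return o+d*(z-o[2])/d[2]
def proj(c,P):
    R=cv2.Rodrigues(np.array(c['rvec'],float))[0]; p=R@np.array(P,float)+np.array(c['tvec'],float).ravel()
    s=p[:2]/p[2]; s=s*(1+c['k1']*(s@s)); return s*[c['fx'],c['fy']]+[c['cx'],c['cy']]
def tri(c1,u1,c2,u2):
    o1,d1=ray(c1,u1);o2,d2=ray(c2,u2)
    A=np.stack([d1,-d2],1); k=np.linalg.lstsq(A,o2-o1,rcond=None)[0]
    a=o1+k[0]*d1;b=o2+k[1]*d2; return (a+b)/2,np.linalg.norm(a-b)
E
python3 - <<'E'
from h import *
for n in('scene','top'):
    c=cam(n); np.save(n+'0.npy',c,allow_pickle=True)
    cv2.imwrite(f'pics/{n}0.png',cv2.resize(c['image'],None,fx=1.5,fy=1.5,interpolation=cv2.INTER_CUBIC))
    o,d=ray(c,(c['cx'],c['cy'])); print(n,o,d,c['fx'],c['k1'])
print(env.get_obs())
E
```

```text
scene [ 1.35763996 -0.21852573  0.9316884 ] [-0.70226171  0.20111589 -0.68292086] 446.32593305167137 -0.10265628815403971
top [ 0.43998305 -0.00747595  1.01034798] [ 0.12956384  0.03108677 -0.99108366] 410.49999392069867 -0.06467846396852016
{'time_s': 0.1, 'qpos': array([-70.06802616,  18.43286283,  -4.01486669,  83.1659953 ,
         1.2965574 ,  78.5417198 ,  -3.25943996]), 'joint_velocities': array([ 0.14905322, -0.18053379,  0.02754378, -0.23294012,  0.16811899,
        0.00653506, -0.05550146]), 'effort': array([ 1.78418236e-04, -4.92569733e+01, -4.05213945e-01, -3.13400102e+01,
       -6.39598933e-02,  3.94418312e-02,  5.55883821e-05]), 'tool_pos': array([0.2128544, 0.6136486, 0.2216097]), 'tool_rot': array([-1.79904736e+02,  7.17043262e-03,  1.60877824e+02]), 'force': array([-0.30651474,  0.20747897, -0.96032586]), 'wrist_torque': array([-0.00852182,  0.03546934, -0.0216843 ]), 'grip_width': 0.08721965826850181}
```

View pics/scene0.png

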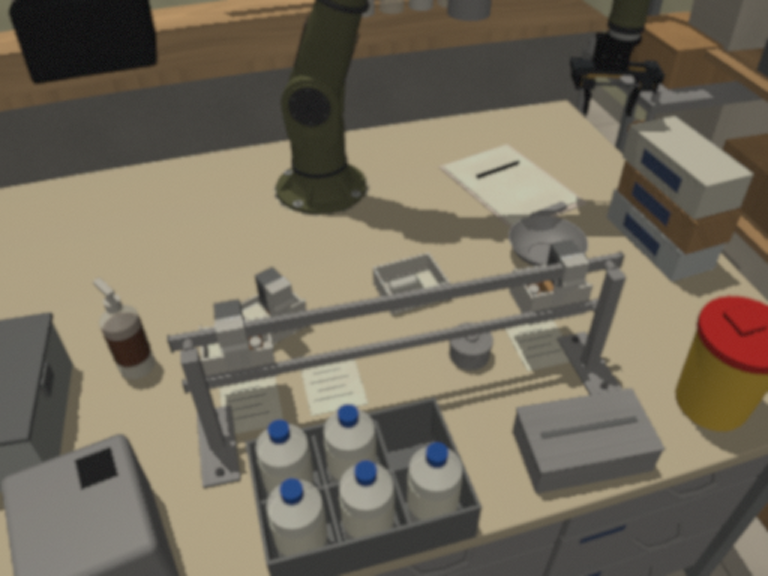

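View pics/top0.png

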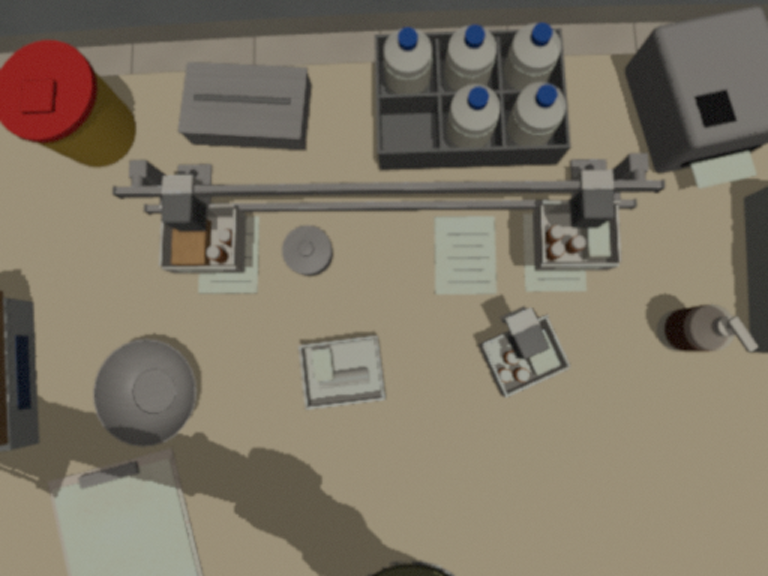

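Top view (1.5x): the rail runs (115,190)–(662,185). The free slip is at about (465,255), the bin at (522,355) with its block at (527,332), the tray at (343,372) and the tin at (307,250). I'll measure these and zoom in on the bin.

Run:
```python
from h import *
T=np.load('top0.npy',allow_pickle=True).item(); S=np.load('scene0.npy',allow_pickle=True).item()
im=T['image']; hsv=cv2.cvtColor(im,cv2.COLOR_BGR2HSV)
# slip: 
for (u,v) in [(310,150),(310,190),(300,170),(345,220),(352,234),(348,215)]: print((u,v),im[v,u],hsv[v,u])
# rail: find profile per column
g=cv2.cvtColor(im,cv2.COLOR_BGR2GRAY).astype(float)
for u in (150,180,210,240,270,300,340):
    print(u,g[116:146,u].astype(int))
a=cv2.resize(im[195:270,310:390],None,fx=5,fy=5,interpolation=cv2.INTER_CUBIC)
b=cv2.resize(S['image'][170:245,125:215],None,fx=4.4,fy=5,interpolation=cv2.INTER_CUBIC)
cv2.imwrite('pics/crop1.png',np.hstack([a,b[:375]]))
```

```text
(310, 150) [152 166 161] [ 41  22 166]
(310, 190) [149 165 160] [ 39  25 165]
(300, 170) [145 161 156] [ 39  25 161]
(345, 220) [145 153 154] [ 27  15 154]
(352, 234) [95 99 99] [30 10 99]
(348, 215) [149 159 161] [ 25  19 161]
150 [143 144 144 144 143 141 129 116 111 113 109  93  69  61  67  79  88  89
  91 104 124 122  97  82  80  78  76  85 109 138]
180 [144 144 145 143 142 141 131 118 111 111 106  87  61  57  73  83  99 119
 125 119 116 114 110  89  77 108 133 141 143 144]
210 [143 145 144 144 142 131 121 115 113 110 101  77  61  66  79  99 126 137
 130 120 113 115 114  94  87 122 140 144 144 143]
240 [144 142 143 144 141 130 120 116 114 110  91  66  62  68  83  99 127 137
 131 120 118 114 100  78  90 124 141 144 144 143]
270 [144 145 145 143 142 134 125 116 118 114  94  65  60  74  85  99 121 125
 121 119 117 111  87  67  91 124 141 143 143 144]
300 [144 144 143 141 132 121 114 113 113  99  77  59  64  80  87  99 122 126
 117 116 116 114  93  86 121 140 143 144 148 157]
340 [144 145 143 141 132 118 112 112 108  89  64  58  68  79  98 123 137 131
 120 113 109  95  73  71  85  93  94  92  93  92]
```

View pics/crop1.png

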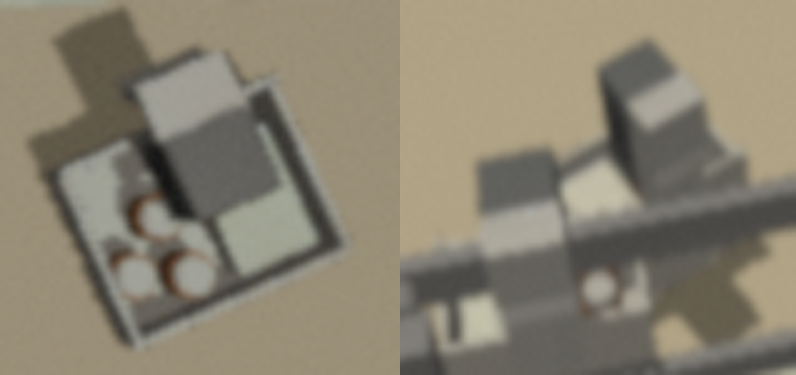

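The dark square in the crop is the block top, with corners near (168,140), (245,110), (280,185) and (208,220). The light strip behind it is the hook bridge. The bin's yaw is about +22°.

```bash
cat > m.py <<'E'
from h import *
def rail(T):
    g=cv2.GaussianBlur(cv2.cvtColor(T['image'],cv2.COLOR_BGR2GRAY),(5,1),0).astype(float)
    F=[];B=[]
    for u in list(range(170,375,5)):
        col=g[112:140,u]; k=int(np.argmin(col[:20]))
        def cross(th,a,step):
            i=a
            while 0<i<27 and col[i]<th: i+=step
            return i+(th-col[i])/(col[i-step]-col[i])*(-step) if True else 0
        f=cross(87,k,-1)+112; b=cross(129,k,-1)+112
        F.append(onz(T,(u,f),.235)[:2]);B.append(onz(T,(u,b),.235)[:2])
    out=[]
    for P in(F,B):
        P=np.array(P);p=np.polyfit(P[:,1],P[:,0],1)
        m=abs(P[:,0]-np.polyval(p,P[:,1]))<.0015; p=np.polyfit(P[m,1],P[m,0],1); out.append(p)
    return out
def slip(T):
    im=T['image'];h=cv2.cvtColor(im,cv2.COLOR_BGR2HSV)
    m=((h[...,1]<48)&(h[...,2]>125)).astype(np.uint8); m[:140]=0;m[200:]=0;m[:,:280]=0;m[:,342:]=0
    m=cv2.morphologyEx(m,cv2.MORPH_CLOSE,np.ones((7,7),np.uint8))
    c=max(cv2.findContours(m,0,1)[0],key=cv2.contourArea)
    P=np.array([onz(T,p[0],0)[:2] for p in c]).astype(np.float32); return cv2.minAreaRect(P)
E
python3 - <<'E'
from m import *
T=np.load('top0.npy',allow_pickle=True).item(); S=np.load('scene0.npy',allow_pickle=True).item()
p=rail(T); print('rail front/back x=a*y+b',p)
print('slip',slip(T))
q=lambda a:((a[0]+.5)/5-.5+310,(a[1]+.5)/5-.5+195)
s=lambda a:((a[0]-400+.5)/4.4-.5+125,(a[1]+.5)/5-.5+170)
C=[onz(T,q(a),.145) for a in [(168,140),(245,110),(280,185),(208,220)]]
C=np.array(C);print(C[:,:2].round(4),'mean',C.mean(0)); e=C[0]-C[1]+C[3]-C[2]; print('yaw',np.degrees(np.arctan2(-e[0],e[1])))
e=C[1]-C[2]+C[0]-C[3]; print('yaw',np.degrees(np.arctan2(e[1],e[0])))
# rim corners
f=[onz(T,q(a),.05) for a in [(135,348),(345,243)]]; b=[onz(T,q(a),.07) for a in [(275,78),(55,172)]]
print('rim',np.array(f+b)[:,:2].round(4)); e=f[0]-f[1]; print('yaw',np.degrees(np.arctan2(-e[0],e[1])),np.linalg.norm(e))
# scene block corners: front-left? list with z .145
D=np.array([onz(S,s(a),.145) for a in [(600,72),(648,40),(690,75),(630,105)]]);print('scene',D.round(4)[:,:2],D.mean(0))
# rail ends check
for a,w in (((115,190),0),((662,185),0)): print(onz(T,(a[0]/1.5,a[1]/1.5),.235))
print('hung2 block front top mid', onz(T,(596/1.5,222/1.5),.2445), 'tin',onz(T,(307/1.5,250/1.5),.056))
E
```

```text
rail front/back x=a*y+b [array([0.02397587, 0.6522795 ]), array([0.02312452, 0.66225216])]
slip ((0.6019237041473389, -0.10803809016942978), (0.10413731634616852, 0.133440762758255), 88.32075500488281)
[[ 0.4637 -0.1586]
 [ 0.4752 -0.1915]
 [ 0.4436 -0.2044]
 [ 0.43   -0.1737]] mean [ 0.45311083 -0.18206402  0.145     ]
yaw 21.582370757837257
yaw 23.142818863791348
rim [[ 0.3714 -0.1555]
 [ 0.4164 -0.2546]
 [ 0.4925 -0.222 ]
 [ 0.4527 -0.1198]]
yaw 24.40733795468781 0.10887615023992256
scene [[ 0.4484 -0.2033]
 [ 0.431  -0.1713]
 [ 0.4663 -0.1513]
 [ 0.4793 -0.1897]] [ 0.45626409 -0.17891446  0.145     ]
[0.66522208 0.37468749 0.235     ]
[ 0.64688694 -0.34391289  0.235     ]
hung2 block front top mid [ 0.59857329 -0.25130036  0.2445    ] tin [0.60691152 0.14554873 0.056     ]
```

```bash
cat > plan.py <<'E'
from h import *
from scipy.spatial.transform import Rotation as Ro
import json
def go(wps,open_=1,step=.038,ang=7.0,slow=None):
    """wps: list of (x,y,z,yaw) world TCP targets, tool down"""
    o=env.get_obs(); p=np.array(o['tool_pos']);R=Ro.from_euler('xyz',o['tool_rot'],degrees=True); rows=[]
    for w in wps:
        t=np.array(w[:3]);Rt=Ro.from_euler('xyz',[180,0,w[3]],degrees=True)
        rv=(R.inv()*Rt).as_rotvec(degrees=True); st=w[4] if len(w)>4 else step
        n=max(1,int(np.ceil(max(np.linalg.norm(t-p)/st,np.linalg.norm(rv)/ang))))
        d=(t-p)/n
        for i in range(n):
            rows.append([open_,[round(float(x),2) for x in R.inv().apply(d)*100],[round(float(x),1) for x in rv/n]])
            R=R*Ro.from_rotvec(rv/n,degrees=True)
        p=t;R=Rt
    print(len(rows));print(json.dumps(rows))
E
python3 - <<'E'
from plan import *
go([(.33,.5,.30,135),(.5,.28,.30,90),(.455,-.18,.27,22.7)])
E
```

```text
26
[[1, [-2.96, -1.38, -1.57], [-0.0, 0.0, 5.2]], [1, [-3.07, -1.11, -1.57], [-0.0, 0.0, 5.2]], [1, [-3.16, -0.83, -1.57], [-0.0, 0.0, 5.2]], [1, [-3.22, -0.54, -1.57], [-0.0, 0.0, 5.2]], [1, [-3.26, -0.25, -1.57], [-0.0, 0.0, 5.2]], [1, [-3.45, -0.44, -0.0], [0.0, -0.0, 5.6]], [1, [-3.47, -0.1, -0.0], [0.0, -0.0, 5.6]], [1, [-3.47, 0.24, 0.0], [0.0, -0.0, 5.6]], [1, [-3.43, 0.58, 0.0], [0.0, -0.0, 5.6]], [1, [-3.35, 0.91, 0.0], [0.0, -0.0, 5.6]], [1, [-3.25, 1.24, 0.0], [0.0, -0.0, 5.6]], [1, [-3.11, 1.55, 0.0], [0.0, -0.0, 5.6]], [1, [-2.95, 1.85, 0.0], [0.0, -0.0, 5.6]], [1, [-3.54, -0.35, 0.23], [0.0, -0.0, 5.2]], [1, [-3.56, -0.03, 0.23], [0.0, -0.0, 5.2]], [1, [-3.54, 0.3, 0.23], [0.0, -0.0, 5.2]], [1, [-3.5, 0.61, 0.23], [0.0, -0.0, 5.2]], [1, [-3.43, 0.93, 0.23], [0.0, -0.0, 5.2]], [1, [-3.33, 1.23, 0.23], [0.0, -0.0, 5.2]], [1, [-3.21, 1.53, 0.23], [0.0, -0.0, 5.2]], [1, [-3.06, 1.81, 0.23], [0.0, -0.0, 5.2]], [1, [-2.88, 2.08, 0.23], [0.0, -0.0, 5.2]], [1, [-2.68, 2.33, 0.23], [0.0, -0.0, 5.2]], [1, [-2.46, 2.57, 0.23], [0.0, -0.0, 5.2]], [1, [-2.22, 2.78, 0.23], [0.0, -0.0, 5.2]], [1, [-1.96, 2.97, 0.23], [0.0, -0.0, 5.2]]]
```

Call:
servo_tool(
  plan=[
    [1,[-3.0,-1.4,-1.6],[0,0,5.2]],
    [1,[-3.1,-1.1,-1.6],[0,0,5.2]],
    [1,[-3.2,-0.8,-1.6],[0,0,5.2]],
    [1,[-3.2,-0.5,-1.6],[0,0,5.2]],
    [1,[-3.3,-0.3,-1.6],[0,0,5.2]],
    [1,[-3.4,-0.4,0],[0,0,5.6]],
    [1,[-3.5,-0.1,0],[0,0,5.6]],
    [1,[-3.5,0.2,0],[0,0,5.6]],
    [1,[-3.4,0.6,0],[0,0,5.6]],
    [1,[-3.4,0.9,0],[0,0,5.6]],
    [1,[-3.2,1.2,0],[0,0,5.6]],
    [1,[-3.1,1.6,0],[0,0,5.6]],
    [1,[-3.0,1.8,0],[0,0,5.6]],
    [1,[-3.5,-0.3,0.2],[0,0,5.2]],
    [1,[-3.6,0,0.2],[0,0,5.2]],
    [1,[-3.5,0.3,0.2],[0,0,5.2]],
    [1,[-3.5,0.6,0.2],[0,0,5.2]],
    [1,[-3.4,0.9,0.2],[0,0,5.2]],
    [1,[-3.3,1.2,0.2],[0,0,5.2]],
  ],
)

```text
time_s: 1.68
tool_pos: [0.4658, 0.0441, 0.283]
tool_rot: [-179.8, 1.1, 54.8]
force: [0.6, -0.9, 0.1]
grip_width: 0.0872
```

Run:
```python
from plan import *
go([(.455,-.18,.25,22.7),(.455,-.18,.15,22.7,.035)])
```

```text
9
[[1, [-3.15, 2.01, 0.6], [0.0, 0.2, 5.4]], [1, [-2.95, 2.29, 0.59], [0.0, 0.2, 5.4]], [1, [-2.72, 2.56, 0.58], [0.0, 0.2, 5.4]], [1, [-2.47, 2.8, 0.57], [0.0, 0.2, 5.4]], [1, [-2.2, 3.02, 0.56], [0.0, 0.2, 5.4]], [1, [-1.91, 3.21, 0.56], [0.0, 0.2, 5.4]], [1, [0.0, -0.0, 3.33], [0.0, 0.0, 0.0]], [1, [0.0, -0.0, 3.33], [0.0, 0.0, 0.0]], [1, [0.0, -0.0, 3.33], [0.0, 0.0, 0.0]]]
```

Call:
servo_tool(
  plan=[
    [1,[-3.2,2.0,0.6],[0,0.2,5.4]],
    [1,[-3.0,2.3,0.6],[0,0.2,5.4]],
    [1,[-2.7,2.6,0.6],[0,0.2,5.4]],
    [1,[-2.5,2.8,0.6],[0,0.2,5.4]],
    [1,[-2.2,3.0,0.6],[0,0.2,5.4]],
    [1,[-1.9,3.2,0.6],[0,0.2,5.4]],
    [1,[0,0,3.3],[0,0,0]],
    [1,[0,0,3.3],[0,0,0]],
    [1,[0,0,3.0],[0,0,0]],
    [1,[0,0,0],[0,0,0]],
  ],
)

```text
time_s: 2.52
tool_pos: [0.4446, -0.2034, 0.1483]
tool_rot: [179.9, -0.5, 19.5]
force: [-1.9, 1.0, -0.2]
grip_width: 0.087
```

Run:
```python
from plan import *
go([(.455,-.18,.0925,22.7,.02)])
S=cam('scene');im=S['image'][130:250,100:240].copy()
T=cam('top');a=cv2.resize(im,None,fx=4,fy=4,interpolation=cv2.INTER_CUBIC)
b=cv2.resize(T['image'][190:270,305:385],None,fx=3,fy=6,interpolation=cv2.INTER_CUBIC)
cv2.imwrite('pics/c2.png',np.hstack([a,b]))
```

```text
4
[[1, [0.43, -0.47, 1.4], [0.0, -0.1, -0.8]], [1, [0.44, -0.46, 1.4], [0.0, -0.1, -0.8]], [1, [0.45, -0.45, 1.4], [0.0, -0.1, -0.8]], [1, [0.46, -0.45, 1.4], [0.0, -0.1, -0.8]]]
```

View pics/c2.png

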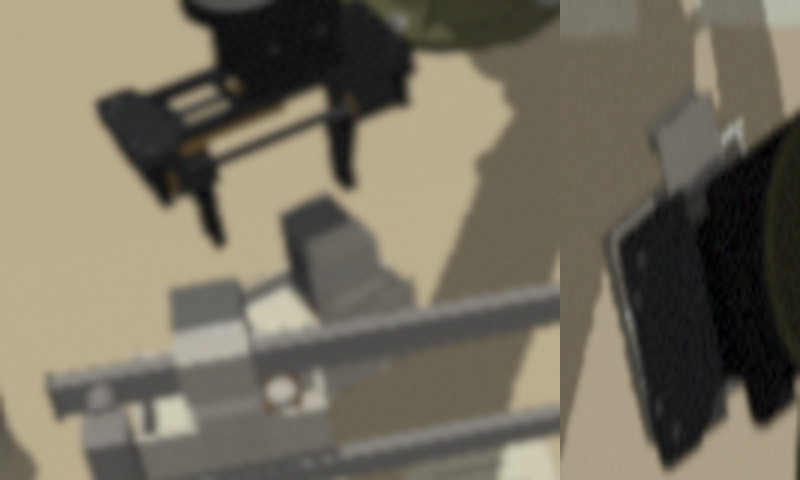

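The gripper overshot about 2 cm to −y, and the fingertips are still just above the block top. I'll correct sideways first, then go down.

Call:
servo_tool(
  plan=[
    [1,[0.9,-0.9,0],[0,0,-1.6]],
    [1,[0.9,-0.9,0],[0,0,-1.6]],
    [1,[0,0,0],[0,0,0]],
    [1,[0,0,0],[0,0,0]],
  ],
)

```text
time_s: 2.95
tool_pos: [0.4645, -0.1776, 0.1598]
tool_rot: [179.3, -1.4, 23.3]
force: [1.2, -0.8, -0.4]
grip_width: 0.0865
```

Run:
```python
from plan import *
go([(.455,-.18,.0925,22.7,.014)])
print(env.get_obs()['tool_pos'],env.get_obs()['tool_rot'])
```

```text
5
[[1, [-0.23, -0.05, 1.34], [0.1, -0.3, 0.1]], [1, [-0.22, -0.04, 1.34], [0.1, -0.3, 0.1]], [1, [-0.21, -0.04, 1.34], [0.1, -0.3, 0.1]], [1, [-0.21, -0.04, 1.34], [0.1, -0.3, 0.1]], [1, [-0.2, -0.03, 1.35], [0.1, -0.3, 0.1]]]
[ 0.46450034 -0.17762183  0.1598386 ] [179.3431372   -1.37477091  23.3097897 ]
```

Call:
servo_tool(
  plan=[
    [1,[-0.2,0,1.3],[0.1,-0.3,0]],
    [1,[-0.2,0,1.3],[0.1,-0.3,0]],
    [1,[-0.2,0,1.3],[0.1,-0.3,0]],
    [1,[-0.2,0,1.3],[0.1,-0.3,0]],
    [1,[0,0,0.6],[0,0,0]],
    [1,[0,0,0],[0,0,0]],
  ],
)

```text
time_s: 3.45
tool_pos: [0.4583, -0.1804, 0.0968]
tool_rot: [179.7, -0.2, 23.4]
force: [0.3, -0.4, -0.1]
grip_width: 0.0872
```

Run:
```python
from plan import *
go([(.455,-.18,.0925,22.7,.008)])
```

```text
1
[[1, [-0.29, -0.17, 0.42], [0.3, -0.2, 0.7]]]
```

Call:
servo_tool(
  plan=[
    [1,[-0.3,-0.1,0.4],[0.3,-0.2,0.7]],
    [1,[0,0,0],[0,0,0]],
    [0.3,[0,0,0],[0,0,0]],
    [0,[0,0,0],[0,0,0]],
    [0,[0,0,0],[0,0,0]],
    [0,[0,0,0],[0,0,0]],
    [0,[0,0,0],[0,0,0]],
    [0,[0,0,0],[0,0,0]],
  ],
  force=35,
)

```text
time_s: 4.12
tool_pos: [0.455, -0.1819, 0.0927]
tool_rot: [-180.0, 0.0, 22.5]
force: [0.1, 0.2, -0.5]
grip_width: 0.0547
```

Run:
```python
from plan import *
o=env.get_obs();print(o['tool_pos'],o['tool_rot'],o['force'],o['wrist_torque'],o['grip_width'])
```

```text
[ 0.4550113  -0.18185644  0.09269327] [-1.79970652e+02  4.92137272e-02  2.25459029e+01] [ 0.05634717  0.15561623 -0.50130647] [-0.05797536  0.15406588 -0.01145761] 0.0546932068277457
```

Still closing.

Call:
servo_tool(
  plan=[
    [0,[0,0,0],[0,0,0]],
    [0,[0,0,0],[0,0,0]],
    [0,[0,0,0],[0,0,0]],
    [0,[0,0,0],[0,0,0]],
    [0,[0,0,0],[0,0,0]],
    [0,[0,0,0],[0,0,0]],
  ],
)

```text
time_s: 4.62
tool_pos: [0.4552, -0.1813, 0.093]
tool_rot: [-180.0, 0.0, 22.6]
force: [-0.6, 1.4, 0.0]
grip_width: 0.0397
```

Call:
servo_tool(
  plan=[
    [0,[0,0,-0.5],[0,0,0]],
    [0,[0,0,-1.2],[0,0,0]],
    [0,[0,0,-2.0],[0,0,0]],
    [0,[0,0,-2.2],[0,0,0]],
    [0,[0,0,-2.2],[0,0,0]],
    [0,[0,0,-2.2],[0,0,0]],
    [0,[0,0,-2.2],[0,0,0]],
    [0,[0,0,-2.0],[0,0,0]],
    [0,[0,0,-1.2],[0,0,0]],
    [0,[0,0,-0.5],[0,0,0]],
    [0,[0,0,0],[0,0,0]],
  ],
)

```text
time_s: 5.53
tool_pos: [0.4495, -0.1814, 0.2588]
tool_rot: [-179.6, 0.7, 22.4]
force: [0.5, 0.1, -2.4]
grip_width: 0.04
```

Run:
```python
from plan import *
o=env.get_obs();print(o['tool_rot'],o['force'],o['wrist_torque'],o['grip_width'])
go([(.56,.03,.257,-1.35,.022)],0,ang=3)
```

```text
[-179.60686038    0.68058004   22.38302781] [ 0.53704895  0.12321328 -2.37609196] [-0.09560057  0.08947243 -0.06203347] 0.03996083448549125
11
[[0, [1.66, -1.39, 0.01], [-0.0, 0.1, 2.2]], [0, [1.61, -1.46, 0.01], [-0.0, 0.1, 2.2]], [0, [1.55, -1.52, 0.01], [-0.0, 0.1, 2.2]], [0, [1.49, -1.57, 0.01], [-0.0, 0.1, 2.2]], [0, [1.43, -1.63, 0.01], [-0.0, 0.1, 2.2]], [0, [1.37, -1.68, 0.01], [-0.0, 0.1, 2.2]], [0, [1.31, -1.73, 0.01], [-0.0, 0.1, 2.2]], [0, [1.24, -1.78, 0.01], [-0.0, 0.1, 2.2]], [0, [1.17, -1.82, 0.02], [-0.0, 0.1, 2.2]], [0, [1.1, -1.87, 0.02], [-0.0, 0.1, 2.2]], [0, [1.03, -1.91, 0.02], [-0.0, 0.1, 2.2]]]
```

Call:
servo_tool(
  plan=[
    [0,[0.8,-0.7,0],[0,0.1,2.2]],
    [0,[1.6,-1.4,0],[0,0.1,2.2]],
    [0,[1.6,-1.5,0],[0,0.1,2.2]],
    [0,[1.5,-1.6,0],[0,0.1,2.2]],
    [0,[1.4,-1.6,0],[0,0.1,2.2]],
    [0,[1.4,-1.7,0],[0,0.1,2.2]],
    [0,[1.3,-1.7,0],[0,0.1,2.2]],
    [0,[1.2,-1.8,0],[0,0.1,2.2]],
    [0,[1.2,-1.8,0],[0,0,2.2]],
    [0,[1.1,-1.9,0],[0,0,2.2]],
    [0,[0.8,-1.4,0],[0,0,1.5]],
    [0,[0.4,-0.7,0],[0,0,0.5]],
    [0,[0,0,0],[0,0,0]],
    [0,[0,0,0],[0,0,0]],
  ],
)

```text
time_s: 6.7
tool_pos: [0.5544, 0.0258, 0.2387]
tool_rot: [179.9, 1.7, -3.2]
force: [0.4, -0.2, -3.5]
grip_width: 0.0399
```

Run:
```python
from plan import *
o=env.get_obs();print(o['tool_pos'],o['tool_rot'],o['force'],o['wrist_torque'],o['grip_width'])
go([(.575,.03,.256,-1.35,.01)],0,ang=3)
T=cam('top');S=cam('scene');np.save('top1.npy',T,allow_pickle=True);np.save('scene1.npy',S,allow_pickle=True)
a=cv2.resize(T['image'][110:210,190:290],None,fx=4,fy=4,interpolation=cv2.INTER_CUBIC)
g=proj(S,(.57,.03,.24)).astype(int);print(g)
b=cv2.resize(S['image'][g[1]-50:g[1]+50,g[0]-50:g[0]+50],None,fx=4,fy=4,interpolation=cv2.INTER_CUBIC)
cv2.imwrite('pics/c3.png',np.hstack([a,b]))
```

```text
[0.55441598 0.02576273 0.23866359] [179.90136719   1.6620067   -3.24281271] [ 0.3723749  -0.17156448 -3.5062288 ] [-0.09803518  0.096861    0.03471357] 0.0399263550731622
3
[[0, [0.66, -0.18, -0.6], [0.0, 0.6, -0.6]], [0, [0.67, -0.17, -0.59], [0.0, 0.6, -0.6]], [0, [0.68, -0.16, -0.58], [0.0, 0.6, -0.6]]]
[268 168]
```

View pics/c3.png

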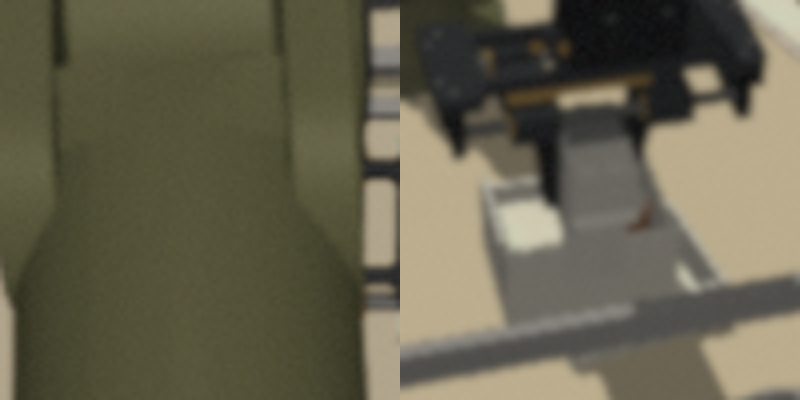

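The scene crop shows the bin held level between the fingers, with the hook at the back and clear of the rail. The arm blocks the top view. I'll level it and move towards the rail.

Call:
servo_tool(
  plan=[
    [0,[0.6,-0.1,-0.6],[0,0.5,-0.6]],
    [0,[0.7,-0.2,-0.6],[0,0.5,-0.6]],
    [0,[0.7,-0.1,-0.4],[0,0.4,-0.4]],
    [0,[0.6,0,0],[0,0,0]],
    [0,[0.3,0,0],[0,0,0]],
    [0,[0,0,0],[0,0,0]],
    [0,[0,0,0],[0,0,0]],
  ],
)

```text
time_s: 7.38
tool_pos: [0.5871, 0.0228, 0.2586]
tool_rot: [180.0, -0.1, -1.9]
force: [0.4, -0.1, -2.3]
grip_width: 0.0401
```

Run:
```python
from plan import *
o=env.get_obs();print(o['tool_pos'],o['tool_rot'],o['force'],o['wrist_torque'])
go([(.622,.03,.25,-1.35,.008)],0,ang=3)
```

```text
[0.58713472 0.02278094 0.25864294] [ 1.79981774e+02 -1.44805033e-01 -1.90316413e+00] [ 0.4475646  -0.14108802 -2.2882519 ] [ 0.01478156  0.16081027 -0.02784647]
5
[[0, [0.69, -0.17, 0.17], [0.0, -0.0, -0.1]], [0, [0.69, -0.17, 0.17], [0.0, -0.0, -0.1]], [0, [0.69, -0.16, 0.17], [0.0, -0.0, -0.1]], [0, [0.69, -0.16, 0.17], [0.0, -0.0, -0.1]], [0, [0.69, -0.16, 0.17], [0.0, -0.0, -0.1]]]
```

Call:
servo_tool(
  plan=[
    [0,[0.6,-0.2,0.2],[0,0,-0.1]],
    [0,[0.7,-0.2,0.2],[0,0,-0.1]],
    [0,[0.7,-0.2,0.2],[0,0,-0.1]],
    [0,[0.7,-0.1,0.1],[0,0,-0.1]],
    [0,[0.4,0,0],[0,0,0]],
    [0,[0.2,0,0],[0,0,0]],
    [0,[0,0,0],[0,0,0]],
    [0,[0,0,0],[0,0,0]],
  ],
)

```text
time_s: 8.05
tool_pos: [0.6236, 0.0302, 0.2487]
tool_rot: [179.9, 0.1, -1.4]
force: [0.1, -0.1, -3.6]
grip_width: 0.04
```

Run:
```python
from plan import *
o=env.get_obs();print(o['tool_pos'],o['tool_rot'],o['force'],o['wrist_torque'])
go([(.633,.03,.248,-1.35,.002)],0,ang=3)
S=cam('scene')
g=proj(S,(.65,.03,.245)).astype(int)
b=cv2.resize(S['image'][g[1]-50:g[1]+50,g[0]-65:g[0]+65],None,fx=6,fy=6,interpolation=cv2.INTER_CUBIC)
cv2.imwrite('pics/c4.png',b)
```

```text
[0.6236453  0.03018103 0.24872417] [ 1.79917761e+02  5.00123149e-02 -1.39186355e+00] [ 0.13015864 -0.07057668 -3.55824078] [-0.03815602  0.18328422 -0.02662563]
5
[[0, [0.19, -0.0, 0.01], [0.0, 0.0, -0.0]], [0, [0.19, -0.0, 0.01], [0.0, 0.0, -0.0]], [0, [0.19, -0.0, 0.01], [0.0, 0.0, -0.0]], [0, [0.19, -0.0, 0.01], [0.0, 0.0, -0.0]], [0, [0.19, -0.0, 0.01], [0.0, 0.0, -0.0]]]
```

View pics/c4.png

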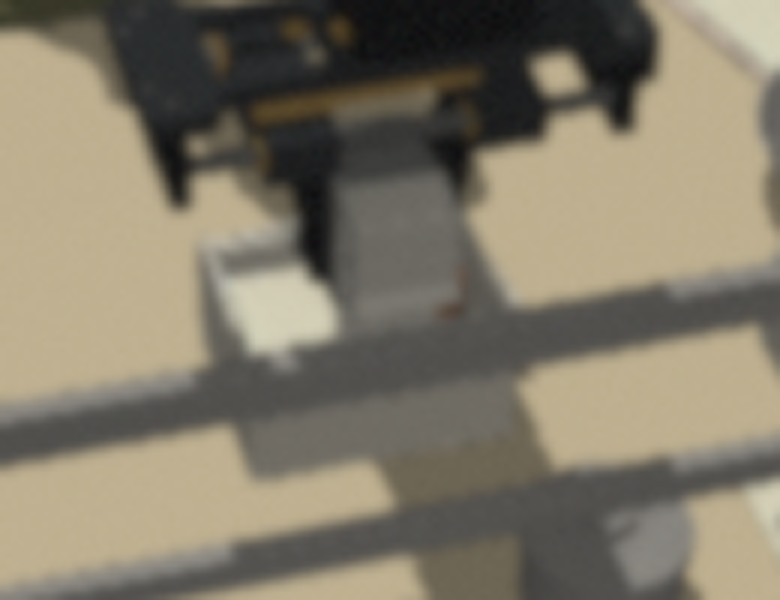

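The hook is now above the rail and parallel to it, with the lip's lower end at about (400,310). Next I'll feel for contact between the back face and the rail front.

Call:
servo_tool(
  plan=[
    [0,[0.2,0,0],[0,0,0]],
    [0,[0.2,0,0],[0,0,0]],
    [0,[0.1,0,0],[0,0,0]],
    [0,[0.1,0,0],[0,0,0]],
  ],
)

```text
time_s: 8.43
tool_pos: [0.6295, 0.0299, 0.2494]
tool_rot: [180.0, 0.0, -1.4]
force: [0.4, -0.7, -2.6]
grip_width: 0.0397
```

Call:
servo_tool(
  plan=[
    [0,[0.1,0,0],[0,0,0]],
    [0,[0.1,0,0],[0,0,0]],
    [0,[0.1,0,0],[0,0,0]],
  ],
)

```text
time_s: 8.68
tool_pos: [0.6317, 0.0297, 0.2496]
tool_rot: [180.0, 0.2, -1.4]
force: [-4.1, -0.8, -0.7]
grip_width: 0.0397
```

Contact at x≈0.6315, where 0.632 was predicted. I'll back off 2.5 mm and lower.

Call:
servo_tool(
  plan=[
    [0,[-0.2,0,0],[0,0,0]],
    [0,[-0.1,0,0],[0,0,0]],
    [0,[0,0,0.5],[0,0,0]],
    [0,[0,0,0.6],[0,0,0]],
    [0,[0,0,0.5],[0,0,0]],
    [0,[0,0,0.2],[0,0,0]],
    [0,[0,0,0],[0,0,0]],
  ],
)

```text
time_s: 9.27
tool_pos: [0.6291, 0.0298, 0.2294]
tool_rot: [180.0, 0.0, -1.4]
force: [0.6, -0.2, -3.6]
grip_width: 0.0399
```

Call:
servo_tool(
  plan=[
    [0,[0,0,0.3],[0,0,0]],
    [0,[0,0,0.3],[0,0,0]],
    [0,[0,0,0.3],[0,0,0]],
    [0,[0,0,0.2],[0,0,0]],
    [0,[0,0,0.2],[0,0,0]],
  ],
)

```text
time_s: 9.68
tool_pos: [0.6293, 0.0299, 0.2151]
tool_rot: [180.0, 0.0, -1.4]
force: [-1.2, -0.1, -3.4]
grip_width: 0.0396
```

Call:
servo_tool(
  plan=[
    [0,[0,0,0.4],[0,0,0]],
    [0,[0,0,0.4],[0,0,0]],
    [0,[0,0,0.4],[0,0,0]],
    [0,[0,0,0.2],[0,0,0]],
    [0,[0,0,0.2],[0,0,0]],
  ],
)

```text
time_s: 10.1
tool_pos: [0.6294, 0.0299, 0.1974]
tool_rot: [180.0, 0.0, -1.4]
force: [-0.1, 0.9, -3.8]
grip_width: 0.0396
```

Call:
servo_tool(
  plan=[
    [0,[0,0,0.1],[0,0,0]],
    [0,[0,0,0.1],[0,0,0]],
  ],
)

```text
time_s: 10.27
tool_pos: [0.6291, 0.0298, 0.1947]
tool_rot: [180.0, 0.1, -1.4]
force: [-0.2, 0.3, -2.6]
grip_width: 0.0397
```

Call:
servo_tool(
  plan=[
    [0,[0,0,0.1],[0,0,0]],
    [0,[0,0,0.1],[0,0,0]],
  ],
)

```text
time_s: 10.43
tool_pos: [0.6293, 0.0298, 0.193]
tool_rot: [180.0, 0.0, -1.4]
force: [-2.7, 0.2, 2.7]
grip_width: 0.0396
```

The hook is seated: Fz went from −3.3 to +2.7 N at the predicted height. Now I'll slide it along the rail (tool +y = world −y).

Call:
servo_tool(
  plan=[
    [0,[0,0.3,0],[0,0,0]],
    [0,[0,0.5,0],[0,0,0]],
    [0,[0,0.6,0],[0,0,0]],
    [0,[0,0.6,0],[0,0,0]],
    [0,[0,0.6,0],[0,0,0]],
    [0,[0,0.4,0],[0,0,0]],
    [0,[0,0.2,0],[0,0,0]],
  ],
)

```text
time_s: 11.02
tool_pos: [0.6286, -0.0061, 0.1933]
tool_rot: [180.0, -0.0, -1.4]
force: [0.4, 0.6, -3.4]
grip_width: 0.0397
```

Run:
```python
from plan import *
o=env.get_obs();print(o['tool_pos'],o['tool_rot'],o['force'],o['wrist_torque'])
```

```text
[ 0.62863836 -0.00613899  0.19329298] [ 1.79954334e+02 -2.14870926e-02 -1.42867618e+00] [ 0.42831591  0.57873632 -3.37639467] [-0.05845258  0.17740548 -0.03634348]
```

Call:
servo_tool(
  plan=[
    [0,[0,0,0.08],[0,0,0]],
    [0,[0,0.3,0.05],[0,0,0]],
    [0,[0,0.5,0.05],[0,0,0]],
    [0,[0,0.7,0.05],[0,0,0]],
    [0,[0,0.7,0.05],[0,0,0]],
    [0,[0,0.7,0.05],[0,0,0]],
    [0,[0,0.7,0.05],[0,0,0]],
    [0,[0,0.7,0.05],[0,0,0]],
    [0,[0,0.5,0.05],[0,0,0]],
    [0,[0,0.3,0.05],[0,0,0]],
  ],
)

```text
time_s: 11.85
tool_pos: [0.6295, -0.0528, 0.193]
tool_rot: [-179.3, -0.3, -0.9]
force: [-3.3, 6.0, 5.0]
grip_width: 0.0396
```

Call:
servo_tool(
  plan=[
    [0,[-0.2,0.2,0.02],[-0.3,0,0.3]],
    [0,[-0.1,0.4,0.03],[-0.3,0,0.2]],
    [0,[0,0.6,0.03],[0,0,0]],
    [0,[0,0.6,0.03],[0,0,0]],
    [0,[0,0.6,0.03],[0,0,0]],
    [0,[0,0.6,0.03],[0,0,0]],
    [0,[0,0.5,0.03],[0,0,0]],
    [0,[0,0.4,0.03],[0,0,0]],
    [0,[0,0.2,0],[0,0,0]],
  ],
)

```text
time_s: 12.6
tool_pos: [0.6275, -0.0983, 0.1927]
tool_rot: [-179.9, -0.7, -1.4]
force: [-0.3, 2.7, 3.0]
grip_width: 0.0398
```

Run:
```python
from plan import *
o=env.get_obs();print(o['tool_pos'],o['tool_rot'],o['force'],o['wrist_torque'])
T=cam('top');S=cam('scene')
a=cv2.resize(T['image'][110:210,280:420],None,fx=2.85,fy=4,interpolation=cv2.INTER_CUBIC)
b=cv2.resize(S['image'][130:290,110:270],None,fx=2.5,fy=2.5,interpolation=cv2.INTER_CUBIC)
cv2.imwrite('pics/c5.png',np.hstack([a,b]))
```

```text
[ 0.62746546 -0.09830439  0.19266942] [-179.87335473   -0.68549012   -1.43282449] [-0.26161225  2.68405861  2.99787385] [0.51046657 0.0950848  0.08112889]
```

View pics/c5.png

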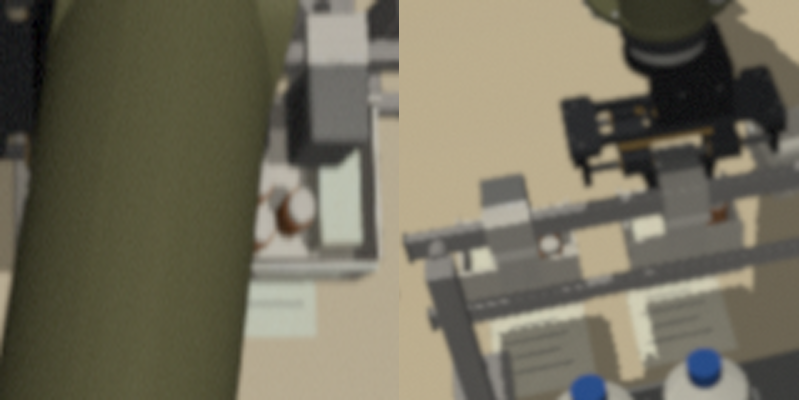

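The hook is over the rail with the lip behind it, and there is plenty of air to the neighbouring bin. About 1 cm is left to slide.

Call:
servo_tool(
  plan=[
    [0,[0,0.3,0.02],[0,0,0]],
    [0,[0,0.4,0.02],[0,0.3,0]],
    [0,[0,0.3,0.02],[0,0.2,0]],
    [0,[0,0.1,0],[0,0,0]],
  ],
)

```text
time_s: 13.03
tool_pos: [0.6269, -0.1057, 0.1926]
tool_rot: [-179.6, -1.1, -1.2]
force: [0.2, 3.2, 3.4]
grip_width: 0.0394
```

Call:
servo_tool(
  plan=[
    [0,[0,0.3,0],[-0.3,-0.3,0]],
    [0,[0,0.2,0],[0,-0.2,0.2]],
    [0,[0,0.1,0],[0,0,0]],
  ],
)

```text
time_s: 13.28
tool_pos: [0.6271, -0.1114, 0.1927]
tool_rot: [-179.9, -0.6, -1.4]
force: [0.1, 3.7, 3.9]
grip_width: 0.04
```

Call:
servo_tool(
  plan=[
    [0,[0,-0.2,0],[0,0,0]],
    [0,[0,-0.1,0],[0,0,0]],
    [0,[0,0,0],[0,0,0]],
    [0,[0,0,0],[0,0,0]],
  ],
)

```text
time_s: 13.62
tool_pos: [0.6272, -0.1117, 0.1927]
tool_rot: [179.9, -0.6, -1.6]
force: [-0.5, 2.5, 3.8]
grip_width: 0.0394
```

Call:
servo_tool(
  plan=[
    [0,[0,-0.3,-0.02],[0,0,0]],
    [0,[0,-0.3,0],[0,0,0]],
    [0,[0,-0.1,0],[0,0,0]],
    [0,[0,0,0],[0,0,0]],
  ],
)

```text
time_s: 13.95
tool_pos: [0.6269, -0.1099, 0.1928]
tool_rot: [179.5, -0.6, -1.9]
force: [0.3, 0.8, 3.6]
grip_width: 0.0399
```

Call:
servo_tool(
  plan=[
    [0,[0,0,0],[0,0,0]],
    [0,[0,0,0],[0,0,0]],
    [0.55,[0,0,0],[0,0,0]],
    [0.6,[0,0,0],[0,0,0]],
    [0.7,[0,0,0],[0,0,0]],
    [0.9,[0,0,0],[0,0,0]],
    [0.9,[0,0,0],[0,0,0]],
    [0.9,[0,0,0],[0,0,0]],
    [0.9,[0,0,0],[0,0,0]],
    [0.9,[0,0,0],[0,0,0]],
  ],
  force=5,
)

```text
time_s: 14.78
tool_pos: [0.6241, -0.1079, 0.1889]
tool_rot: [179.6, -0.1, -1.8]
force: [0.3, -0.0, 0.2]
grip_width: 0.077
```

Call:
servo_tool(
  plan=[
    [0.9,[0,0,-0.5],[0,0,0]],
    [0.9,[0,0,-1],[0,0,0]],
    [0.9,[0,0,-1.5],[0,0,0]],
    [0.9,[0,0,-1.5],[0,0,0]],
    [0.9,[0,0,-1.5],[0,0,0]],
    [0.9,[0,0,-1.5],[0,0,0]],
    [0.9,[0,0,-1.5],[0,0,0]],
    [0.9,[0,0,-1],[0,0,0]],
    [0.9,[-1,0,0],[0,0,0]],
    [0.9,[-2,0,0],[0,0,0]],
    [0.9,[-2,-2,0],[0,0,0]],
    [0.9,[-2,-3,0],[0,0,0]],
    [0.9,[-2,-3,0],[0,0,0]],
    [0.9,[-2,-3,0],[0,0,0]],
    [0.9,[-1,-3,0],[0,0,0]],
    [0.9,[0,-3,0],[0,0,0]],
    [0.9,[0,-3,0],[0,0,0]],
    [0.9,[0,-2,0],[0,0,0]],
    [0.9,[0,-1,0],[0,0,0]],
    [0.9,[0,0,0],[0,0,0]],
  ],
)

```text
time_s: 16.45
tool_pos: [0.5079, 0.1306, 0.3056]
tool_rot: [179.7, -1.0, -2.3]
force: [0.0, 1.4, -0.1]
grip_width: 0.0785
```

Run:
```python
from m import *
T=cam('top');S=cam('scene');np.save('top2.npy',T,allow_pickle=True)
a=cv2.resize(T['image'][105:215,90:430],None,fx=2.3,fy=2.7,interpolation=cv2.INTER_CUBIC)
b=cv2.resize(S['image'][130:290,100:420],None,fx=2.3*340/320,fy=1.85,interpolation=cv2.INTER_CUBIC)
w=min(a.shape[1],b.shape[1]);cv2.imwrite('pics/c6.png',np.vstack([a[:,:w],b[:,:w]]))
```

```text
(no output)
```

View pics/c6.png

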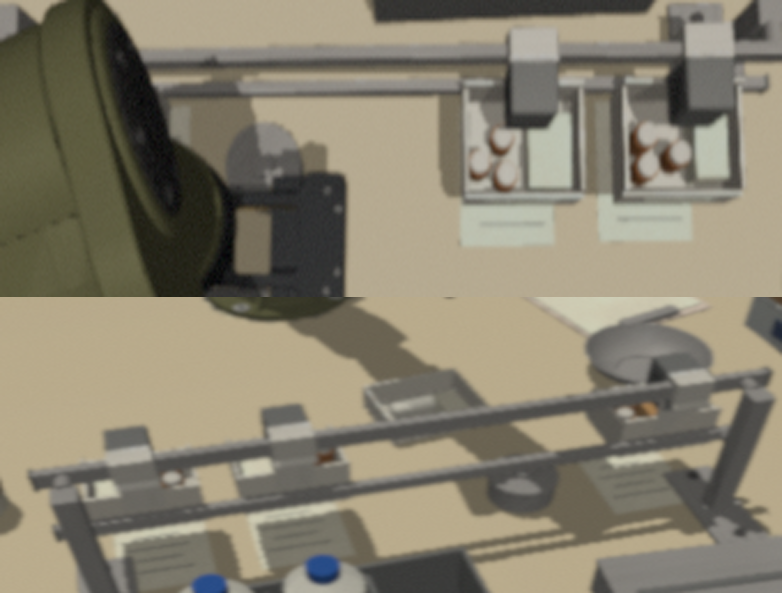

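The bin hangs with its front rim at about (463,200)–(583,198), above the slip's front edge at (461,245)–(553,243). Next I'll check the centring numerically and compare the neighbours with the first pictures.

Run:
```python
from m import *
T=np.load('top2.npy',allow_pickle=True).item();T0=np.load('top0.npy',allow_pickle=True).item()
q=lambda a:((a[0]+.5)/2.3-.5+90,(a[1]+.5)/2.7-.5+105)
th=-.0235
Y=lambda p:p[1]+ .0235*(p[0]-.6)*1  # along-rail coord (rail y axis=(.0235,1))
f=lambda a,b,z:np.mean([Y(onz(T,q(a),z)) for a in(a,b)])
print('bin rim front',f((463,200),(583,198),.151),'bridge top',f((511,28),(557,28),.245),'slip0',Y([.6019,-.1080]),'slip now front edge',f((461,245),(553,243),0))
print('neighbour rim',f((623,200),(742,196),.151))
d=cv2.absdiff(T['image'],T0['image']).max(2)
for n,(u0,u1,v0,v1) in dict(hung2=(360,415,110,182),slip=(290,330,184,200)).items(): print(n,d[v0:v1,u0:u1].mean(),np.percentile(d[v0:v1,u0:u1],99))
# sub-pixel shift of neighbour
A=[cv2.cvtColor(t['image'],cv2.COLOR_BGR2GRAY).astype(np.float32)[112:182,375:415] for t in(T0,T)]
print(cv2.phaseCorrelate(*A,cv2.createHanningWindow((40,70),5)))
```

```text
bin rim front -0.10845920445859093 bridge top -0.10974147234051365 slip0 -0.10795534999999999 slip now front edge -0.10756841635956761
neighbour rim -0.2546730839718938
hung2 22.867676767676766 29.0
slip 28.49375 47.610000000000014
((0.15221713249362168, -0.15235613548354365), 0.936439818309413)
```

```bash
python3 -c "
from cell import env
o=env.get_obs();print(o['time_s'],o['force']);print(env.sign_off())"
```

```text
16.55 [-1.01173555 -0.59554582 -0.68353468]
the job is handed in; nothing more can be done
None
```

The bin now hangs on the upper rail over the empty slip, released, and I handed the job in at 16.6 s of the 43 s.

I gripped the block at 40 mm and turned the bin square to the rail. I then felt for contact between its back face and the rail front, which came at x≈0.6315 m against a predicted 0.632 m. After backing off about 2.5 mm I lowered it onto the rail at y≈+0.03 m, about 140 mm from the slip. From there I slid it along the rail to y≈−0.11 m without unhooking it.

**Last checks**
- **Centring:** along the rail, the bin's rim sits at −0.1085 m and its hook bridge at −0.1097 m. The slip is at −0.1076 to −0.1080 m, so the bin is within about 2 mm of centre.
- **Neighbour beside it:** it has about 35 mm of air to the new bin and shifted only 0.15 px since the first picture, so it did not move.
- **Other things:** the far bin, the tray and the tin look undisturbed in the last pictures, but I did not measure them. The raw brightness comparison showed nothing useful, because the arm's shadow changed the light.
- **Gripper:** it was open and well clear at the end, with the wrist force close to zero.

**Departures**
- **First approach:** the gripper overshot by about 2 cm above the bin, and I corrected it before lowering.
- **Start of the slide:** for about 36 mm the wrist force showed the hook's bridge barely touching the rail, if at all, though the lip stayed hooked behind it. After that I kept a light downward pressure.
- **End of the slide:** it went about 3 mm too far, and I pulled it back.

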